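# Cock the sprung jaw of a sign carver's jig

## Robot

A 7-joint arm with a two-finger parallel gripper is mounted at the origin on the work surface. World frame = base frame: x ahead of the robot, y to its left, z up, the work surface at z = 0. Lengths are in m, angles in rad, forces in N, time in s.
With the tool pointing down it reaches from about 0.4 to 0.85 m from the base axis. Payload 4.5 kg.
Tool frame: the origin (TCP) lies at the very end of the fingers, on their centre line; the grasp point (between the pads) lies 19 mm behind it; z points along the fingers, x is the direction in which the jaws open and shut, and the axes are right-handed (so a half turn about z gives the same grasp; the last joint's range is limited). The gripper opens to 88 mm and grips with 3 to 60 N. Pads are 18 mm wide; open, the fingers measure 123 mm over their backs; the gripper's body (75 mm by 187 mm) begins 45 mm behind the grasp point.
Start: joints at [-1.159, 0.689, -0.195, 1.565, 0.157, 0.902, -0.215], TCP at [0.231, 0.581, 0.239] pointing down, gripper open.
Joint ranges: [-3.01, 3.01], [-0.46, 2.08], [-1.47, 1.51], [0.13, 2.56], [-1, 4.14], [0.04, 2.09], [-2.66, 2.66]. Speed limits (rad/s): [2.57, 2.57, 3.14, 3.14, 3.14, 3.14, 3.14].

## Interface

Orientations are given as a unit quaternion [x, y, z, w].
In Python, from plant import * gives the robot as it stands.
- The arm moves only by the tool apply_moves, never from a script. Its argument "series" is a list of rows, each an object of numbers: "x", "y", "z": the shift along the tool's x, y, z in units of 80 cm (1.0 is 80 cm); "wx", "wy", "wz": the turn, a rotation vector about the tool's x, y, z in units of pi rad (1.0 is pi rad); "fingers": the opening, from -1 (shut) to 1 (fully open), so that 0 is half open. In form: [{"x": .., "y": .., "z": .., "wx": .., "wy": .., "wz": .., "fingers": ..}, ...]. A call has 1 to 8 rows; each row shifts and turns the pose as measured when the row begins, along the tool's axes as they then stand; what a row does not reach is not made up. A row lasts 1/8 s, in which the tool goes at most 62.5 mm and 10.7 degrees, less where a joint would pass 70% of its speed; a pose out of reach is approached as far as the arm can. A call with a number of a shift or a turn outside -1 to 1 is refused whole. A call with a gripper value outside its range is refused whole. The fingers move at their own pace and stop on an object; "force" is the grip in N (left out, the last holds). Time passes only in rows, so rows that do not move let the fingers close. It gives the time, the measured TCP pose, the force and the opening at its end, in the units of the state.
- get_state(): the state, without advancing time (a new reading comes with each control period).
- snapshot(name): name is "side" or "top" or "wrist"; returns (picture, depth): 420x560x3 uint8, red, green, blue; 420x560 float32, m along the optical axis (not along the pixel's ray), 0 where there is no reading.
- camera_model(name): a dict with "camera_matrix" (3x3 intrinsics, pixels), "dist_coeffs" ([k1, k2, p1, p2, k3] as OpenCV has them; the pictures are not rectified), "world_from_camera" (4x4, takes a point from camera to world coordinates). Camera axes: x right, y up, looking along -z (the intrinsics and any distortion apply to the point x, -y, -z); pixel columns grow to the right and rows downward; lengths in m; the calibration is good to about 2 mm. A picture is of the moment at which its call begins: read the wrist's pose just before it. camera_model takes no time and is no camera call; for the wrist camera it gives the pose at the moment of the call.
- finish_job(): hands the job in, once; it reports no verdict.
The state is a dict: "clock": time; "q": joint angles; "qd": joint speeds; "joint_torque": joint torques, N m; "tool_pos": TCP position; "eef_rot": TCP orientation; "contact_force": force on the tool from outside, world axes, zero at the start; "moment": the same for the moment, N m; "opening": opening from 0.0 (shut) to 1.0 (fully open).
Only numpy, scipy, OpenCV 4.12 (cv2) and the standard library are available. Lean on these libraries where they do the work, as an engineer would, in place of code of your own. Each camera call takes 0.05 s, during which the arm holds its last target. There are 200 camera calls.

## Task

The sprung red jaw of the carving jig has closed up towards the dark wooden fence; open it ready for the next sign blank. With the fingertips, push the jaw's pale front face away from the fence, against its spring, until it is well past the brass stop pin at its side but without ramming it against the end of its travel, then let go so that it comes back and stays caught on the pin in its middle position. Only push, grip and lift nothing, do not pull the pin's black knob, and leave the paint tins, the wooden blank and the brush where they are.

Things in the scene. Friction and masses are not known exactly. Their poses are not given: they have to be found in the camera images.
- jig: Carving jig fixed to the bench: pale base 360 x 180 x 18 mm, origin at the centre of its underside (z = 0). Jig +x: the way the jaw opens, away from the robot within 0.5 rad; +y: the stop pin's side. The dark fence's jaw-side face is at x = -145 mm, its top 40 mm above the bench. A dark wooden spring post, 68 mm above the bench, stands at x 126 to 150 mm, beyond the jaw.
- jaw (a joint): Jaw travel along jig +x in m: 0 = closed (sprung there at the start), 0.030 = middle position, caught on the pin, 0.048 = end. The pin snaps in behind the jaw's brass tooth once past 0.031; let go earlier, it returns to 0. Spring: 6 N at 0 to 12 N at the end; damping adds 1 N at 30 mm/s; freed, it comes back at up to 0.25 m/s.
- jaw_face (a point): Centre of the jaw's pale wooden front face, 96 mm wide, upright, looking along jig -x to the fence, from 19 to 79 mm above the bench; the point is 48 mm above the bench and moves with the jaw; axes as the jig's. Clear gap from fence to face 105 mm when closed. Behind it the jaw is a red block, 95 mm long with the face plate, 96 mm wide, top 75 mm above the bench.
- pin (a joint): Travel of the brass stop pin in m, outwards along jig +y: 0 = sprung fully in. The passing tooth pushes it out to about 0.008 and it springs back in by itself (2 to 3 N). Its end at 0.012 is reached only by pulling its knob.
- pin_nose (a point): Nose of the stop pin, an upright brass roller 8 mm thick, 14 mm high, centre 56 mm above the bench, on the jaw's +y side. The pin's dark steel block, 34 x 20 mm, top 68 mm above the bench, stands 16 to 36 mm further out along jig +y, its black knob (20 mm diameter) 44 to 56 mm further out.
- white_tin_mid (a point): Bystander: closed white paint tin, 72 mm in diameter, 78 mm high, standing; the point is its centre.
- blue_tin_mid (a point): Bystander: small closed tin with a blue label, 60 mm in diameter, 66 mm high, standing; the point is its centre.
- blank_mid (a point): Bystander: brown wooden sign blank, 125 x 60 x 18 mm, lying flat; the point is its centre.
- brush: Bystander: paint brush lying on the bench, 190 mm long along its x axis, below 30 mm high; origin at the middle of its underside.

How it is judged:
By the outcome, as a careful person would: the job done as asked, in the order asked, and still so for the second after the job is handed in, with the robot touching nothing.
It also fails if it takes over 38 s, if anything falls off the work surface, if the arm or the gripper's body presses on something with over 40 N, if the wrist force passes 120 N, or if a joint passes its speed limit or range.

## Working session

There is one attempt and no reset: what is moved stays moved. The work goes in short steps, Python scripts to look and compute and a tool call to move; the robot and the scene stay as the last step left them, time stands still between calls to the robot, and variables do not carry over. Pictures are saved under pics/ and viewed, about 8 in all and at most 12, crops included, and the job is handed in when it is done.

Besides the shell and the picture viewer there is one more tool, called after "Call:" as name([rows], argument=value, ...), one row to a line, values as JSON. apply_moves: Moves the arm, as the interface text tells. Its arguments: {"type":"object","properties":{"series":{"type":"array","items":{"type":"object","properties":{"x":{"type":"number"},"y":{"type":"number"},"z":{"type":"number"},"wx":{"type":"number"},"wy":{"type":"number"},"wz":{"type":"number"},"fingers":{"type":"number"}}}},"force":{"type":"number"}},"required":["series"]}

```bash
ls; mkdir -p pics
cat > h.py <<'E'
from plant import *
import numpy as np, cv2
from scipy.spatial.transform import Rotation as R
def grab(name,fn):
    m=camera_model(name); p,d=snapshot(name)
    cv2.imwrite('pics/'+fn+'.png',p[:,:,::-1]); np.savez('pics/'+fn+'.npz',p=p,d=d,K=m['camera_matrix'],D=m['dist_coeffs'],T=m['world_from_camera'])
    return p,d,m
def cloud(fn):
    z=np.load('pics/'+fn+'.npz'); d=z['d']; h,w=d.shape
    u,v=np.meshgrid(np.arange(w),np.arange(h))
    n=cv2.undistortPoints(np.stack([u,v],-1).reshape(-1,1,2).astype(np.float64),z['K'],z['D']).reshape(h,w,2)
    P=np.stack([n[...,0]*d,-n[...,1]*d,-d],-1)@z['T'][:3,:3].T+z['T'][:3,3]
    P[d==0]=np.nan
    return P,z['p']
E
python3 - <<'E'
from h import *
s=get_state(); print(s)
grab('top','top0'); grab('side','side0')
a=cv2.imread('pics/top0.png');b=cv2.imread('pics/side0.png')
E
```

```text
pics
{'clock': 0.0, 'q': array([-1.15916126,  0.68995109, -0.19449595,  1.56632985,  0.15730946,
        0.90247665, -0.21511887]), 'qd': array([-0.0014183 ,  0.00106374,  0.00055775, -0.00029428,  0.00141029,
        0.00077418,  0.00120996]), 'joint_torque': array([ 3.58735469e-04, -5.27555287e+01, -1.26703866e+00, -1.53431028e+01,
       -5.26742754e-02,  6.36149431e-03,  1.69623554e-04]), 'tool_pos': array([0.23039727, 0.58032137, 0.23793387]), 'eef_rot': array([ 8.27301706e-01,  5.61757154e-01, -6.89874457e-04,  5.57513348e-04]), 'contact_force': array([0.01579292, 0.15321957, 0.27860994]), 'moment': array([ 0.01519925, -0.04490372,  0.00988232]), 'opening': 1.0004563262395745}
```

View pics/top0.png

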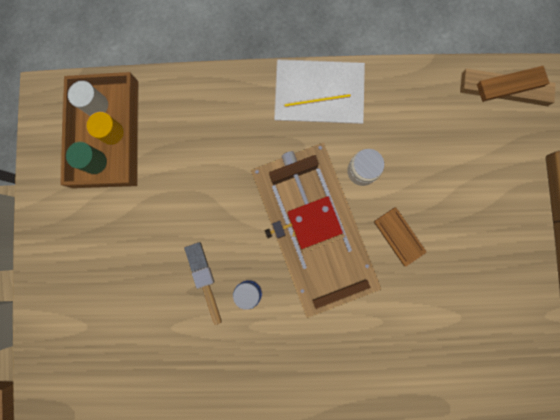

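View pics/side0.png

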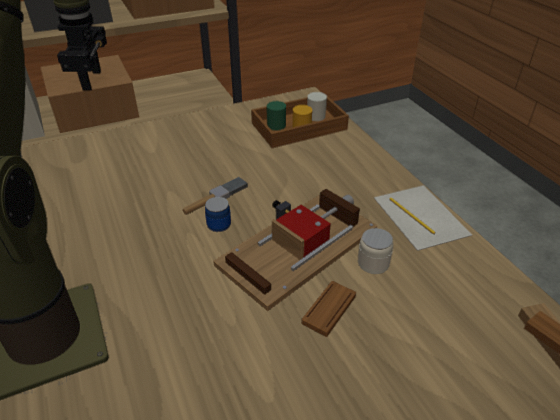

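The top view shows the jig with its fence near (342,294), the post near (295,168), the red jaw near (315,222) and the pin with its knob near (275,231). The blue tin is near (247,295), the white tin near (366,167), the blank near (400,237) and the brush near (203,282). I'll measure the jig's pose from the depth data next.

Run:
```python
from h import *
for f in ('top0','side0'):
    P,p=cloud(f); p=p.astype(int)
    print(f,'bench z',np.nanmedian(P[300:320,150:180,2]) )
    red=(p[...,0]>110)&(p[...,1]<50)&(p[...,2]<50)&(abs(P[...,2]-.075)<.012)
    Q=P[red]; r=cv2.minAreaRect(Q[:,:2].astype(np.float32)*1000)
    print('red',red.sum(),np.median(Q[:,2]),r)
    c=Q[:,:2].mean(0)
    # base: points z ~0.018 near the jaw
    b=(abs(P[...,2]-.018)<.006)&(np.hypot(P[...,0]-c[0],P[...,1]-c[1])<.21)
    m=cv2.morphologyEx(b.astype(np.uint8),cv2.MORPH_OPEN,np.ones((5,5)))
    n,l,st,ce=cv2.connectedComponentsWithStats(m); k=1+st[1:,4].argmax()
    print('base',st[k],cv2.minAreaRect(P[l==k][:,:2].astype(np.float32)*1000))
    # dark fence: z 0.04 
    for nm,z0 in(('fence',.04),('post',.068)):
        b=(abs(P[...,2]-z0)<.006)&(p.sum(-1)<200)&(np.hypot(P[...,0]-c[0],P[...,1]-c[1])<.21)
        m=cv2.morphologyEx(b.astype(np.uint8),cv2.MORPH_OPEN,np.ones((3,3)))
        n,l,st,ce=cv2.connectedComponentsWithStats(m)
        if n>1:
            k=1+st[1:,4].argmax(); Q=P[l==k]; print(nm,st[k],np.median(Q,0),cv2.minAreaRect(Q[:,:2].astype(np.float32)*1000))
P,_=cloud('top0')
for n,(u,v) in dict(white=(366,160),blue=(247,292),blank=(400,237),brush=(200,275)).items(): print(n,np.nanmedian(P[v-2:v+3,u-2:u+3].reshape(-1,3),0))
```

```text
top0 bench z -0.0007634205697985563
red 1611 0.07361578880366038 ((567.1163330078125, 29.93426513671875), (84.00370788574219, 92.37210083007812), 19.307785034179688)
base [ 279  144  101  172 5493] ((557.4229125976562, 25.355850219726562), (358.4576416015625, 178.4040069580078), 19.081514358520508)
fence [314 281  55  26 469] [ 0.41182808 -0.02553657  0.03896285] ((411.5726318359375, -25.71767807006836), (17.61690330505371, 126.4400863647461), 19.156003952026367)
post [270 156  48  26 516] [0.68479284 0.07118805 0.06714796] ((685.508544921875, 70.66419982910156), (23.31494140625, 106.88381958007812), 19.32019805908203)
side0 bench z -0.00017909849907760123
red 1 0.07392757002954709 ((526.1185913085938, 59.201480865478516), (0.0, 0.0), 0.0)
base [ 216  219  150   87 4192] ((550.4080200195312, 21.08935546875), (352.4796142578125, 183.13197326660156), 19.013261795043945)
fence [226 253  45  36 457] [ 0.41030402 -0.03370495  0.03906378] ((409.02459716796875, -27.19135284423828), (22.160375595092773, 131.79615783691406), 19.088825225830078)
post [322 189  37  25 320] [0.68524008 0.06449217 0.06673927] ((685.4296264648438, 67.63751220703125), (26.8248348236084, 109.62532806396484), 17.82309913635254)
white [ 0.69680413 -0.08509623  0.07696468]
blue [0.42316109 0.17711708 0.06547002]
blank [ 0.53133499 -0.16672563  0.01742362]
brush [0.45865721 0.28798655 0.01937391]
```

Call:
apply_moves([
  {"x": -0.05, "y": 0.0485, "fingers": -1},
  {"x": -0.05, "y": 0.0485, "fingers": -1},
  {"x": -0.05, "y": 0.0485, "fingers": -1},
  {"x": -0.05, "y": 0.0485, "fingers": -1},
  {"x": -0.05, "y": 0.0485, "fingers": -1},
  {"x": -0.05, "y": 0.0485, "fingers": -1},
  {"x": -0.05, "y": 0.0485, "fingers": -1},
  {"x": -0.05, "y": 0.0485, "fingers": -1},
])

```text
schema error: expected keys x, y, z, wx, wy, wz, fingers
```

Call:
apply_moves([
  {"wz": -0.05, "fingers": -1},
  {"wz": -0.05, "fingers": -1},
  {"wz": -0.05, "fingers": -1},
  {"wz": -0.05, "fingers": -1},
  {"wz": -0.027, "fingers": -1},
  {"fingers": -1},
])

```text
schema error: expected keys x, y, z, wx, wy, wz, fingers
```

```bash
cat >> h.py <<'E'
YAW=np.deg2rad(19.2); O=np.array([.556,.0254,0])
J=R.from_euler('z',YAW)
def where(goal=None,s=None):
    s=s or get_state(); r=R.from_quat(s['eef_rot'])
    gr=R.from_matrix(np.c_[J.apply([0,1,0]),J.apply([1,0,0]),[0,0,-1]])
    print('t %.2f'%s['clock'],'jig mm',(J.inv().apply(s['tool_pos']-O)*1000).round(1),'F jig',J.inv().apply(s['contact_force']).round(2),'open %.2f'%s['opening'],'turn/pi',((r.inv()*gr).as_rotvec()/np.pi).round(4))
    if goal is not None: print('tool shift/0.8',(r.inv().apply(O+J.apply(np.array(goal)/1000)-s['tool_pos'])/.8).round(4))
E
python3 -c "
from h import *
where([-89,0,180])"
```

```text
t 0.10 jig mm [-125.   631.2  238. ] F jig [-0.53  0.25 -1.  ] open 1.00 turn/pi [-2.000e-04  5.000e-04 -2.269e-01]
tool shift/0.8 [-0.5673  0.55    0.0735]
```

All keys are required in each row, so I'll resend with the full set.

Call:
apply_moves([
  {"x": -0.05, "y": 0.0485, "z": 0, "wx": 0, "wy": 0, "wz": 0, "fingers": -1},
  {"x": -0.05, "y": 0.0485, "z": 0, "wx": 0, "wy": 0, "wz": 0, "fingers": -1},
  {"x": -0.05, "y": 0.0485, "z": 0, "wx": 0, "wy": 0, "wz": 0, "fingers": -1},
  {"x": -0.05, "y": 0.0485, "z": 0, "wx": 0, "wy": 0, "wz": 0, "fingers": -1},
  {"x": -0.05, "y": 0.0485, "z": 0, "wx": 0, "wy": 0, "wz": 0, "fingers": -1},
  {"x": -0.05, "y": 0.0485, "z": 0, "wx": 0, "wy": 0, "wz": 0, "fingers": -1},
  {"x": -0.05, "y": 0.0485, "z": 0, "wx": 0, "wy": 0, "wz": 0, "fingers": -1},
  {"x": -0.05, "y": 0.0485, "z": 0, "wx": 0, "wy": 0, "wz": 0, "fingers": -1},
])

```text
clock: 1.1
tool_pos: [0.4038, 0.1605, 0.2353]
eef_rot: [0.825, 0.566, -0.001, -0.001]
contact_force: [1.4, -0.0, -0.6]
opening: 0.116
```

Call:
apply_moves([
  {"x": 0, "y": 0, "z": 0, "wx": 0, "wy": 0, "wz": -0.05, "fingers": -1},
  {"x": 0, "y": 0, "z": 0, "wx": 0, "wy": 0, "wz": -0.05, "fingers": -1},
  {"x": 0, "y": 0, "z": 0, "wx": 0, "wy": 0, "wz": -0.05, "fingers": -1},
  {"x": 0, "y": 0, "z": 0, "wx": 0, "wy": 0, "wz": -0.05, "fingers": -1},
  {"x": 0, "y": 0, "z": 0, "wx": 0, "wy": 0, "wz": -0.027, "fingers": -1},
  {"x": 0, "y": 0, "z": 0, "wx": 0, "wy": 0, "wz": 0, "fingers": -1},
])

```text
clock: 1.85
tool_pos: [0.4047, 0.153, 0.2341]
eef_rot: [0.572, 0.821, -0.004, -0.001]
contact_force: [-1.2, 0.1, 1.1]
opening: 0.004
```

```bash
python3 -c "
from h import *
where([-89,0,180])"
```

```text
t 1.85 jig mm [-100.9  170.3  234.1] F jig [-1.09  0.46  1.09] open 0.00 turn/pi [-0.0023  0.0009  0.006 ]
tool shift/0.8 [-0.2129  0.0114  0.0681]
```

Call:
apply_moves([
  {"x": -0.053, "y": 0.003, "z": 0.017, "wx": 0, "wy": 0, "wz": 0.006, "fingers": -1},
  {"x": -0.053, "y": 0.003, "z": 0.017, "wx": 0, "wy": 0, "wz": 0, "fingers": -1},
  {"x": -0.053, "y": 0.003, "z": 0.017, "wx": 0, "wy": 0, "wz": 0, "fingers": -1},
  {"x": -0.053, "y": 0.003, "z": 0.017, "wx": 0, "wy": 0, "wz": 0, "fingers": -1},
  {"x": 0, "y": 0, "z": 0, "wx": 0, "wy": 0, "wz": 0, "fingers": -1},
])

```text
clock: 2.48
tool_pos: [0.4727, -0.0073, 0.1782]
eef_rot: [0.582, 0.813, -0.003, -0.0]
contact_force: [1.0, 0.6, -1.0]
opening: 0.003
```

```bash
python3 -c "
from h import *
where([-89,0,40])
grab('wrist','w1')"
```

```text
t 2.48 jig mm [-89.4  -3.4 178.2] F jig [ 1.16  0.28 -0.97] open 0.00 turn/pi [-0.0015  0.0007 -0.0023]
tool shift/0.8 [0.0047 0.0013 0.1727]
```

View pics/w1.png

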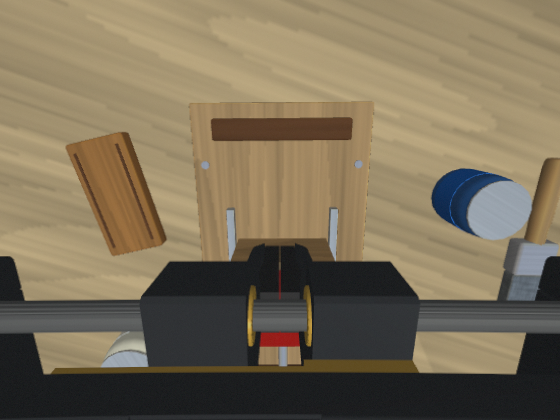

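The wrist view shows the shut fingers at about (280,260), square to the jig, with the fence at (282,129) and the jaw edge at (283,245). There is clear space to descend into the gap.

Call:
apply_moves([
  {"x": 0.002, "y": 0, "z": 0.045, "wx": 0, "wy": 0, "wz": -0.002, "fingers": -1},
  {"x": 0.002, "y": 0, "z": 0.045, "wx": 0, "wy": 0, "wz": 0, "fingers": -1},
  {"x": 0, "y": 0, "z": 0.045, "wx": 0, "wy": 0, "wz": 0, "fingers": -1},
  {"x": 0, "y": 0, "z": 0.036, "wx": 0, "wy": 0, "wz": 0, "fingers": -1},
  {"x": 0, "y": 0, "z": 0, "wx": 0, "wy": 0, "wz": 0, "fingers": -1},
])

```text
clock: 3.15
tool_pos: [0.4732, 0.0066, 0.041]
eef_rot: [0.576, 0.817, 0.003, 0.0]
contact_force: [0.4, 0.4, 0.7]
opening: 0.005
```

```bash
python3 -c "
from h import *
where([-49,0,40])
grab('side','s1')
cv2.imwrite('pics/s1c.png',cv2.resize(cv2.imread('pics/s1.png')[130:320,180:420],None,fx=3,fy=3,interpolation=2))"
```

```text
t 3.15 jig mm [-84.3   9.4  41. ] F jig [0.55 0.21 0.68] open 0.01 turn/pi [ 0.0015 -0.0007  0.0023]
tool shift/0.8 [-0.0121  0.0441  0.0015]
```

View pics/s1c.png

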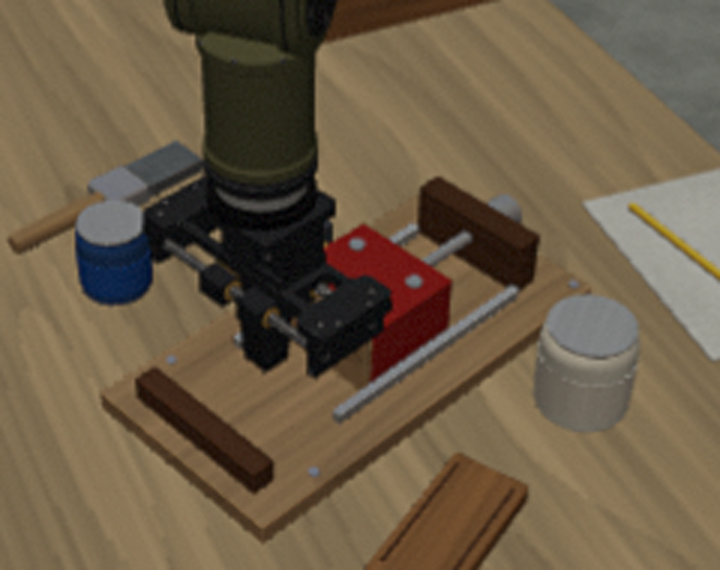

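The fingertips are inside the gap, clear of the fence and jaw, and the blue tin is outside the gripper body's path. Next I'll creep forward to contact.

Call:
apply_moves([
  {"x": -0.004, "y": 0.01, "z": 0, "wx": 0, "wy": 0, "wz": 0.002, "fingers": -1},
  {"x": -0.004, "y": 0.01, "z": 0, "wx": 0, "wy": 0, "wz": 0, "fingers": -1},
  {"x": -0.004, "y": 0.01, "z": 0, "wx": 0, "wy": 0, "wz": 0, "fingers": -1},
  {"x": 0, "y": 0.005, "z": 0, "wx": 0, "wy": 0, "wz": 0, "fingers": -1},
])

```text
clock: 3.7
tool_pos: [0.508, 0.0073, 0.0461]
eef_rot: [0.58, 0.815, 0.006, 0.003]
contact_force: [-0.6, 0.0, -0.0]
opening: 0.004
```

```bash
python3 -c "
from h import *
where([-49,0,40])"
```

```text
t 3.70 jig mm [-51.2  -1.3  46.1] F jig [-0.53  0.23 -0.05] open 0.00 turn/pi [ 0.0043 -0.0005 -0.0004]
tool shift/0.8 [0.0016 0.0027 0.0077]
```

Call:
apply_moves([
  {"x": 0, "y": 0, "z": 0.007, "wx": 0.004, "wy": 0, "wz": 0, "fingers": -1},
  {"x": 0, "y": 0.005, "z": 0, "wx": 0, "wy": 0, "wz": 0, "fingers": -1},
])

```text
clock: 3.95
tool_pos: [0.5088, 0.0072, 0.04]
eef_rot: [0.58, 0.815, -0.002, -0.002]
contact_force: [-7.3, -1.9, 1.7]
opening: 0.001
```

```bash
python3 -c "
from h import *
where([-49,0,40])"
```

```text
t 3.95 jig mm [-50.5  -1.7  40. ] F jig [-7.55  0.58  1.74] open 0.00 turn/pi [-0.0021 -0.0003 -0.0006]
tool shift/0.8 [ 0.0021  0.0019 -0.    ]
```

Call:
apply_moves([
  {"x": 0, "y": 0.005, "z": 0, "wx": 0, "wy": 0, "wz": 0, "fingers": -1},
  {"x": 0, "y": 0.005, "z": 0, "wx": 0, "wy": 0, "wz": 0, "fingers": -1},
])

```text
clock: 4.2
tool_pos: [0.5094, 0.0072, 0.0389]
eef_rot: [0.58, 0.814, -0.009, -0.006]
contact_force: [-6.7, -1.6, 5.5]
opening: 0.007
```

```bash
python3 -c "
from h import *
where([-9,0,40])"
```

```text
t 4.20 jig mm [-50.   -1.8  38.9] F jig [-6.82  0.67  5.46] open 0.01 turn/pi [-0.007   0.0001 -0.0007]
tool shift/0.8 [ 0.0024  0.0512 -0.0025]
```

Call:
apply_moves([
  {"x": 0.002, "y": 0.01, "z": -0.002, "wx": -0.007, "wy": 0, "wz": 0, "fingers": -1},
  {"x": 0, "y": 0.01, "z": 0, "wx": 0, "wy": 0, "wz": 0, "fingers": -1},
])

```text
clock: 4.45
tool_pos: [0.5147, 0.0089, 0.0382]
eef_rot: [0.581, 0.814, -0.01, -0.005]
contact_force: [-7.8, -1.8, 5.9]
opening: 0.007
```

```bash
python3 -c "
from h import *
where([-9,0,40])"
```

```text
t 4.45 jig mm [-44.5  -2.   38.2] F jig [-7.95  0.89  5.87] open 0.01 turn/pi [-0.0067  0.0011 -0.0013]
tool shift/0.8 [ 0.0027  0.0443 -0.0031]
```

Call:
apply_moves([
  {"x": 0.002, "y": 0.013, "z": -0.004, "wx": -0.01, "wy": 0, "wz": 0, "fingers": -1},
  {"x": 0, "y": 0.013, "z": -0.003, "wx": -0.005, "wy": 0, "wz": 0, "fingers": -1},
])

```text
clock: 4.7
tool_pos: [0.5198, 0.0111, 0.0396]
eef_rot: [0.581, 0.814, -0.004, 0.001]
contact_force: [-13.7, -1.0, -3.7]
opening: 0.007
```

```bash
python3 -c "
from h import *
where([-10,0,40])"
```

```text
t 4.70 jig mm [-38.9  -1.6  39.6] F jig [-13.24   3.53  -3.74] open 0.01 turn/pi [-0.0015  0.002  -0.0016]
tool shift/0.8 [ 0.0021  0.0361 -0.0006]
```

Call:
apply_moves([
  {"x": 0.001, "y": 0.014, "z": -0.001, "wx": -0.003, "wy": 0, "wz": 0, "fingers": -1},
  {"x": 0, "y": 0.014, "z": -0.001, "wx": -0.003, "wy": 0, "wz": 0, "fingers": -1},
])

```text
clock: 4.95
tool_pos: [0.5242, 0.0125, 0.0388]
eef_rot: [0.581, 0.814, -0.011, -0.002]
contact_force: [-15.0, -3.2, 12.5]
opening: 0.008
```

```bash
python3 -c "
from h import *
where([-10,0,40])"
```

```text
t 4.95 jig mm [-34.2  -1.7  38.8] F jig [-15.17   1.9   12.49] open 0.01 turn/pi [-0.0066  0.0032 -0.0017]
tool shift/0.8 [ 0.0023  0.0303 -0.0021]
```

```bash
cat >> h.py <<'E'
def jawrear(fn):
    P,p=cloud(fn); p=p.astype(int)
    red=(p[...,0]>90)&(p[...,1]<50)&(p[...,2]<50)&(abs(P[...,2]-.075)<.012)
    Q=J.inv().apply(P[red]-O)*1000
    print(fn,'red n',red.sum(),'jig x pct',np.percentile(Q[:,0],[2,90,97,99.5]).round(1),'y',np.percentile(Q[:,1],[2,98]).round(1))
E
python3 -c "
from h import *
grab('top','top2'); grab('side','s2')
jawrear('top0'); jawrear('top2'); where([-10,0,40])
cv2.imwrite('pics/s2c.png',cv2.resize(cv2.imread('pics/s2.png')[150:310,210:390],None,fx=4,fy=3.6,interpolation=2))"
```

```text
top0 red n 1611 jig x pct [-28.4  45.3  50.9  53. ] y [-43.7  45. ]
top2 red n 793 jig x pct [18.3 66.4 69.3 70.4] y [-42.6  45.1]
t 5.05 jig mm [-33.4  -1.7  38.8] F jig [-12.69   1.47   8.53] open 0.01 turn/pi [-0.0061  0.0031 -0.0017]
tool shift/0.8 [ 0.0023  0.0292 -0.0021]
```

View pics/s2c.png

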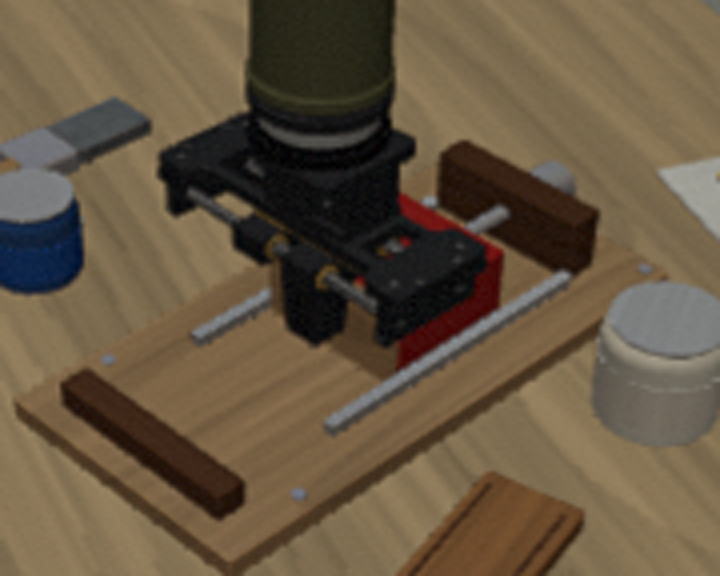

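The side view shows the fingers flat on the jaw face, with the jaw moved partway towards the post. Top depth gives about 17 mm of jaw travel, which matches the TCP.

Call:
apply_moves([
  {"x": 0.001, "y": 0.016, "z": -0.001, "wx": 0, "wy": 0, "wz": 0, "fingers": -1},
  {"x": 0.001, "y": 0.016, "z": -0.001, "wx": 0, "wy": 0, "wz": 0, "fingers": -1},
])

```text
clock: 5.3
tool_pos: [0.532, 0.0151, 0.0383]
eef_rot: [0.582, 0.813, -0.027, -0.01]
contact_force: [-9.4, -4.1, 9.3]
opening: 0.005
```

```bash
python3 -c "
from h import *
where([-10,0,40])"
```

```text
t 5.30 jig mm [-26.1  -1.9  38.3] F jig [-10.23  -0.73   9.35] open 0.00 turn/pi [-0.0177  0.0047 -0.002 ]
tool shift/0.8 [ 0.0024  0.02   -0.0033]
```

Call:
apply_moves([
  {"x": 0.001, "y": 0.014, "z": -0.002, "wx": -0.02, "wy": 0.003, "wz": -0.002, "fingers": -1},
  {"x": 0.001, "y": 0.012, "z": -0.001, "wx": -0.015, "wy": 0, "wz": 0, "fingers": -1},
])

```text
clock: 5.55
tool_pos: [0.5395, 0.0179, 0.0372]
eef_rot: [0.58, 0.815, 0.01, 0.012]
contact_force: [-10.9, -4.4, 5.9]
opening: 0.008
```

```bash
python3 -c "
from h import *
where([-10,0,40])
grab('top','top3'); jawrear('top3')"
```

```text
t 5.55 jig mm [-18.   -1.7  37.2] F jig [-11.71  -0.59   5.89] open 0.01 turn/pi [ 0.0096  0.0025 -0.0005]
tool shift/0.8 [ 0.0021  0.0102 -0.0031]
top3 red n 1123 jig x pct [17.7 80.2 84.1 85.4] y [-43.2  45.1]
```

Jaw is at about 32 mm and just past the catch; I'll go on to about 40 mm.

Call:
apply_moves([
  {"x": 0.001, "y": 0.012, "z": -0.002, "wx": 0, "wy": 0, "wz": 0, "fingers": -1},
])

```text
clock: 5.72
tool_pos: [0.5404, 0.0182, 0.0376]
eef_rot: [0.58, 0.814, 0.003, 0.008]
contact_force: [-10.1, -3.5, -1.4]
opening: 0.003
```

```bash
python3 -c "
from h import *
where([-10,0,40])
grab('top','top4'); jawrear('top4'); where()"
```

```text
t 5.72 jig mm [-17.1  -1.7  37.6] F jig [-10.64   0.03  -1.4 ] open 0.00 turn/pi [ 0.0045  0.0034 -0.0007]
tool shift/0.8 [ 0.0021  0.0089 -0.0029]
top4 red n 946 jig x pct [27.2 82.1 85.3 86.7] y [-42.6  45.1]
t 5.78 jig mm [-16.3  -1.7  37.5] F jig [-9.55 -1.18  1.24] open 0.01 turn/pi [ 0.0047  0.0033 -0.0008]
```

Call:
apply_moves([
  {"x": 0.001, "y": 0.014, "z": -0.002, "wx": -0.002, "wy": 0, "wz": 0, "fingers": -1},
  {"x": 0.001, "y": 0.012, "z": -0.001, "wx": -0.005, "wy": 0, "wz": 0, "fingers": -1},
])

```text
clock: 6.02
tool_pos: [0.5461, 0.0201, 0.0372]
eef_rot: [0.581, 0.814, -0.002, 0.007]
contact_force: [-10.6, -3.5, 8.5]
opening: 0.006
```

```bash
python3 -c "
from h import *
where([-10,0,40])
grab('top','top5'); jawrear('top5'); where()"
```

```text
t 6.03 jig mm [-11.1  -1.7  37.2] F jig [-11.12   0.2    8.52] open 0.01 turn/pi [ 0.0017  0.0046 -0.0013]
tool shift/0.8 [ 0.0021  0.0014 -0.0035]
top5 red n 764 jig x pct [41.6 89.1 91.7 92.8] y [-41.7  45.2]
t 6.08 jig mm [-10.9  -1.8  37.2] F jig [-10.41  -0.35   6.65] open 0.01 turn/pi [ 0.0018  0.0047 -0.0012]
```

Jaw at about 40 mm: well past the pin and short of the 48 mm end. I'll back off along the opening axis now.

Call:
apply_moves([
  {"x": 0, "y": -0.015, "z": 0, "wx": 0, "wy": 0, "wz": 0, "fingers": -1},
  {"x": 0, "y": -0.02, "z": 0, "wx": 0, "wy": 0, "wz": 0, "fingers": -1},
  {"x": 0, "y": -0.02, "z": 0, "wx": 0, "wy": 0, "wz": 0, "fingers": -1},
  {"x": 0, "y": -0.015, "z": 0, "wx": 0, "wy": 0, "wz": 0, "fingers": -1},
  {"x": 0, "y": 0, "z": 0, "wx": 0, "wy": 0, "wz": 0, "fingers": -1},
])

```text
clock: 6.7
tool_pos: [0.4891, 0.0012, 0.0354]
eef_rot: [0.581, 0.814, -0.005, 0.005]
contact_force: [-0.6, 1.1, 0.2]
opening: 0.008
```

```bash
python3 -c "
from h import *
where([-75,0,180])
grab('top','top6'); jawrear('top6')"
```

```text
t 6.70 jig mm [-71.2  -0.9  35.4] F jig [-0.21  1.2   0.23] open 0.01 turn/pi [-0.0003  0.0045 -0.0011]
tool shift/0.8 [-0.0014 -0.005  -0.1807]
top6 red n 1565 jig x pct [ 1.8 74.9 80.3 82.4] y [-43.7  44.8]
```

Jaw is holding at about 29.5 mm and the fingers are free of it. I'll lift clear.

Call:
apply_moves([
  {"x": 0, "y": 0, "z": -0.045, "wx": 0, "wy": 0, "wz": 0, "fingers": -1},
  {"x": 0, "y": 0, "z": -0.06, "wx": 0, "wy": 0, "wz": 0, "fingers": -1},
  {"x": 0, "y": 0, "z": -0.06, "wx": 0, "wy": 0, "wz": 0, "fingers": -1},
  {"x": 0, "y": 0, "z": -0.045, "wx": 0, "wy": 0, "wz": 0, "fingers": -1},
  {"x": 0, "y": 0, "z": 0, "wx": 0, "wy": 0, "wz": 0, "fingers": -1},
  {"x": 0, "y": 0, "z": 0, "wx": 0, "wy": 0, "wz": 0, "fingers": -1},
])

```text
clock: 7.5
tool_pos: [0.4939, 0.0064, 0.2084]
eef_rot: [0.58, 0.815, -0.001, 0.006]
contact_force: [0.4, -0.4, -0.4]
opening: 0.001
```

```bash
python3 -c "
from h import *
where()
grab('top','top7'); jawrear('top7'); grab('side','s7')
P,_=cloud('top7')
for n,(u,v) in dict(white=(366,160),blue=(247,292),blank=(400,237),brush=(200,275)).items(): print(n,np.nanmedian(P[v-2:v+3,u-2:u+3].reshape(-1,3),0))
cv2.imwrite('pics/s7c.png',cv2.resize(cv2.imread('pics/s7.png')[130:340,170:420],None,fx=3,fy=2.8,interpolation=2))"
```

```text
t 7.50 jig mm [-64.9   2.5 208.4] F jig [ 0.27 -0.54 -0.4 ] open 0.00 turn/pi [ 0.0016  0.0037 -0.0006]
top7 red n 1569 jig x pct [ 1.5 74.8 80.2 82.4] y [-43.6  44.9]
white [ 0.69671241 -0.08476191  0.07750761]
blue [0.42318025 0.17721996 0.06541422]
blank [ 0.51797892 -0.00243589  0.58184629]
brush [0.45869107 0.28757801 0.01908679]
```

View pics/s7c.png

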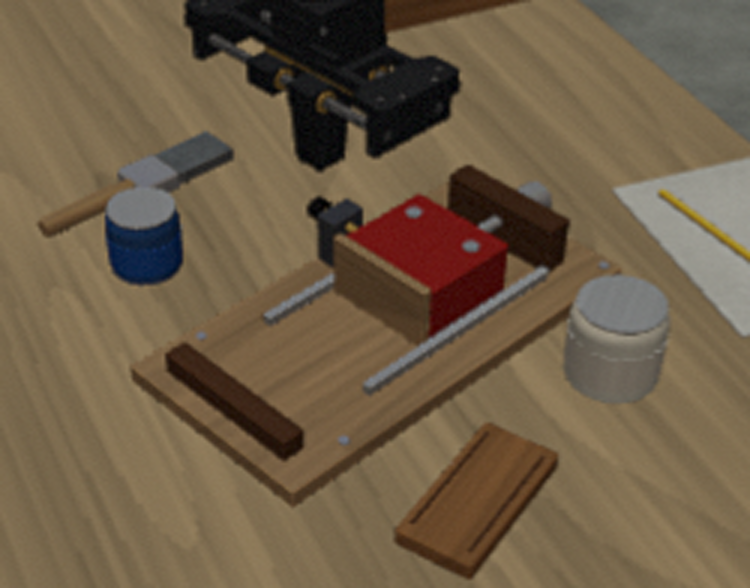

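The side view shows the jaw held open in its middle position against the pin, the gripper well clear and the bystanders undisturbed. I'm handing in.

```bash
python3 -c "
from plant import *
print(finish_job())"
```

```text
the job is handed in; nothing more can be done
None
```

The jaw is open and caught on the stop pin in its middle position, and the job was handed in at about 7.6 s of the 38 s allowed.

I pushed the jaw's pale face with the shut fingertips to about 40 mm of travel, past the 31 mm catch and short of the 48 mm end. Then I backed off along the jig and lifted clear to about 0.21 m.

**Jaw position:** depth from the top camera put it at 29.4 mm after release. It read the same about 0.8 s later, which agrees with the 30 mm middle position within calibration.

**Forces:** the highest reading I saw while pushing was about 20 N, at the end of a move, so short peaks in between were not seen. It was back to about zero once clear.

**Bystanders:** the tins and brush measured unmoved, within about 0.5 mm. The gripper hid the blank in the last top view, so that measurement failed. In the last side picture it lies where it was, though I checked that only by eye.

**While pushing:** the tool tilted by up to about 3°, and I corrected it on the way.

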